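Nudge the steel die home against the jig's hidden stop

ROBOT

A 6-joint arm with a two-finger parallel gripper is mounted at the origin on the work surface. World frame = base frame: x ahead of the robot, y to its left, z up, the work surface at z = 0. Lengths are in m, angles in degrees, forces in N, time in s.
With the tool pointing down it reaches from about 0.375 to 0.9 m from the base axis. Payload 3.1 kg.
Tool frame: the origin (TCP) lies on the centre line of the jaws, within the pads' length; the fingertips stand 25 mm ahead of it and the grasp point (between the pads) lies 6 mm ahead of it; z points along the fingers, y is the line along which they close (so a half turn about z gives the same grasp; the last joint's range is limited). The gripper opens to 87 mm and grips with 3 to 60 N. Pads are 19 mm wide; open, the fingers measure 117 mm over their backs; the gripper's body (75 mm by 190 mm) begins 51 mm behind the grasp point.
Start: joints at [-84.884, 30.224, 82.088, -0, 67.689, -10.227], TCP at [0.165, -0.603, 0.248] pointing down, gripper open.
Joint ranges: [-176.69, 176.69], [-43.24, 126.21], [12.49, 139.97], [-82, 262], [0, 151.66], [-163.58, 163.58]. Speed limits (degrees/s): [159.86, 159.86, 180, 180, 180, 180].

INTERFACE

Orientations are given as a 3x3 rotation matrix whose columns are the frame's x, y, z axes.
In Python, from rig import bot, cams, models gives the robot as it stands. The module is installed in compiled form; this text tells all that it offers.
- The arm moves only by the shell command python3 -m handwheel 'ROWS' [OPENING]. ROWS is JSON, a list of rows, each a list of 6 numbers: the shift along the world's x, y, z each as a share of 1 m, from -1 to 1, then the turn, a rotation vector about the world's x, y, z each as a share of 2 rad, from -1 to 1. In form: [[dx, dy, dz, wx, wy, wz], ...]. A call has exactly 8 rows; each row is the pose to reach, as a shift and turn from the pose commanded when the call began; what a row does not reach only later rows make up. A row lasts 1/12 s, in which the tool goes at most 41.7 mm and 7.16 degrees, less where a joint would pass 70% of its speed; a pose out of reach is approached as far as the arm can. A call with a number of a shift or a turn outside -1 to 1 is refused whole. A call with a gripper value outside its range is refused whole. OPENING is the opening, from -1 (shut) to 1 (fully open), so that 0 is half open, set as the call begins (- or left out, the last holds). The fingers move at their own pace and stop on an object; the grip force is fixed at half the most. Time passes only in rows, so rows that repeat a pose let the fingers close, or fill a call up. It gives the time, the measured TCP pose, the force, the opening and the grip force at its end, in the units of the state.
- bot.read_state(): the state, without advancing time (a new reading comes with each control period).
- cams.capture(name): name is "scene" or "top" or "wrist"; returns (picture, depth): 384x512x3 uint8, blue, green, red; 384x512 float32, m along the optical axis (not along the pixel's ray), 0 where there is no reading.
- cams.calibration(name): a dict with "mtx" (3x3 intrinsics, pixels), "R" (3x3) and "t" (3): a world point X has camera coordinates R X + t; the wrist camera has in their place "tool_from_camera" (4x4, takes a point from camera to tool coordinates, whose origin is the TCP and whose axes are the flange's). Camera axes: x right, y down, z forward; pixel columns grow to the right and rows downward; lengths in m; the calibration is good to about 2 mm. A picture is of the moment at which its call begins: read the wrist's pose just before it. calibration takes no time and is no camera call.
- bot.hand_in(): hands the job in; it is judged then, once.
Trained networks look in the newest picture that a camera, given by its name, has taken for a name from the list of things; names that differ only in an ending like _2 or _b are one class to them, and where a whole thing is asked for, a point or a joint stands for the part that bears it (a point fixed in the world has none). Each returns a list of dicts, best first, with "conf" (0 to 1); they miss things now and then, are a little off and sometimes report something else, mostly with a low value. They report only what shows in the picture. A call takes as long as a camera call.
- models.spot_in(query, camera): "position" ([column, row] in pixels, amid what is visible of it).
- models.tip_of(query, camera): "position" ([column, row] in pixels: a listed point, or the origin of a listed thing).
The state is a dict: "time_s": time; "joint_positions": joint angles; "qvel": joint speeds; "tau": joint torques, N m; "position": TCP position; "tcp_rot": TCP orientation; "force": force on the tool from outside, world axes, zero at the start; "moment": the same for the moment, N m; "opening": opening from 0.0 (shut) to 1.0 (fully open); "grasp_force": force on a finger pad.
Only numpy, scipy, OpenCV 4.12 (cv2) and the standard library are available. Lean on these libraries where they do the work, as an engineer would, in place of code of your own. Each camera call takes 0.05 s, during which the arm holds its last target. There are 200 camera calls.

TASK

Draw the wooden push stick out of its pocket by its thin blade and lay it down on the bench, then take it again by its thick handle and, with the blade, gently nudge the steel die along the jig's track until it has come up against the sprung stop hidden inside the grey housing: feel for it, do not ram it, and do not touch the die with the gripper. Leave the die resting against the stop, lay the stick down on the bench with its blade out of the jig, and leave the glue bottle, the doll and the tape roll where they are.

Things in the scene. Friction and masses are not known exactly. Their poses are not given: they have to be found in the camera images.
- track: Fixed plywood base, 270 x 85 x 12 mm, with a straight channel. Origin on the bench under the middle of the open mouth; +x = pushing direction, into the jig. Channel from x = 0: inner width 43 mm, floor 12 mm and roof 39 mm above the bench, walls 12 mm thick, roof top 43 mm. A slit 14 mm wide along the roof's middle shows the die from above up to x = 130 mm. The die slides in it with about 2 to 5 N of friction.
- housing: Grey housing over the track's far end, same origin and axes: x = 130 to 265 mm, 93 mm wide, 87 mm high, post and crossbar on top to 162 mm. Inside, unseen, a rubber stop crosses the channel, its face somewhere at x = 180 to 210 mm. It is sprung: gives up to 8 mm at 0.7 N/mm (5.6 N), then rigid. Let go, it pushes the die back until friction holds it, still touching.
- die: Plain steel block 90 mm long (its x), 40 mm wide (y), 24 mm high, about 0.5 kg, lying in the track, long side along it. Origin under its centre; at the start the end towards the mouth is 30 to 55 mm inside the mouth.
- pocket: Fixed wooden holder, 142 mm long, 78 mm wide, 64 mm high, with a level pocket open at one end. Origin on the bench under the middle of the open mouth; +x points out of it, the way the stick is drawn out; the holder extends back to x = -142 mm. Pocket inside: 54 mm wide, 134 mm deep, floor 20 mm and roof 56 mm above the bench.
- stick: Wooden push stick, 0.11 kg. Origin under the handle's centre, +x to the blade tip. Handle: block x = -40 to 40 mm, 46 mm wide, z = 0 to 30 mm, too wide for the channel. Blade: bar x = 40 to 170 mm, 18 mm wide, 14 mm high, centred at z = 20 mm. Balances at x = 25 mm. At the start the handle and 50 mm of blade lie in the pocket, 20 mm up; 80 mm of blade stick out.
- stick_tip (a point): Middle of the end face of the stick's blade (x = 170, y = 0, z = 20 mm of the stick); 20 mm above the bench when the stick lies flat.
- glue: Bystander: white plastic glue bottle, 48 mm diameter, 120 mm high, standing on the bench. Origin under its centre.
- doll: Bystander: turned wooden doll, 56 mm diameter, 105 mm high, standing on the bench. Origin under its centre.
- tape: Bystander: paper tape roll lying flat, 84 mm diameter, 30 mm high. Origin under its centre.

How it is judged:
By the outcome, as a careful person would: the job done as asked, in the order asked, and still so for the second after the job is handed in, with the robot touching nothing.
It also fails if it takes over 64 s, if anything falls off the work surface, if the arm or the gripper's body presses on something with over 40 N, if the wrist force passes 120 N, or if a joint passes its speed limit or range.

## Working session

There is one attempt and no reset: what is moved stays moved. The work goes in short steps, Python scripts to look and compute and a shell command to move; the robot and the scene stay as the last step left them, time stands still between calls to the robot, and variables do not carry over. Pictures are saved under pics/ and viewed, at most 10 in all, crops included, and the job is handed in when it is done.

```bash
mkdir -p pics; cat > h.py <<'E'
import numpy as np, cv2
from rig import bot, cams, models
def world(cam,px,depth=None,z=None,st=None):
    c=cams.calibration(cam); K=np.array(c["mtx"])
    r=np.linalg.inv(K)@np.array([px[0],px[1],1.0])
    if "R" in c:
        R=np.array(c["R"]).T; o=-R@np.array(c["t"])
    else:
        T=np.array(c["tool_from_camera"]); Rt=np.array(st["tcp_rot"])
        R=Rt@T[:3,:3]; o=Rt@T[:3,3]+np.array(st["position"])
    d=R@r
    s=depth if z is None else (z-o[2])/d[2]
    return o+s*d
E
python3 - <<'E'
from h import *
for n in("scene","top"):
    p,d=cams.capture(n); cv2.imwrite(f"pics/{n}0.png",p); np.save(f"pics/{n}0.npy",d)
    for q in("track","housing","die","pocket","stick","stick_tip","glue","doll","tape"):
        for f in(models.tip_of,):
            for r in f(q,n)[:2]:
                u=r["position"]; print(n,q,round(r["conf"],2),np.round(u),np.round(world(n,u,z=0.02 if q=="stick_tip" else 0),3))
    c=cams.calibration(n);print(n,np.round(-np.array(c["R"]).T@c["t"],3))
E
```

```text
scene track 0.62 [221. 214.] [ 0.586 -0.029  0.   ]
scene die 0.46 [199. 222.] [ 0.582 -0.1    0.   ]
scene pocket 0.95 [287. 154.] [0.439 0.338 0.   ]
scene stick_tip 0.52 [274. 152.] [0.429 0.285 0.02 ]
scene glue 0.71 [295. 249.] [0.813 0.05  0.   ]
scene doll 0.93 [333. 176.] [ 0.63   0.375 -0.   ]
scene tape 0.94 [120. 210.] [ 0.41  -0.256  0.   ]
scene [ 1.282 -0.437  0.669]
top die 0.65 [312. 202.] [ 0.589 -0.106  0.   ]
top pocket 0.95 [154. 262.] [0.433 0.327 0.   ]
top stick_tip 0.5 [179. 254.] [0.451 0.256 0.02 ]
top glue 0.85 [258. 125.] [0.817 0.04  0.   ]
top doll 0.92 [140. 192.] [0.624 0.369 0.   ]
top tape 0.61 [371. 268.] [ 0.404 -0.252  0.   ]
top [0.308 0.08  1.278]
```

View pics/top0.png

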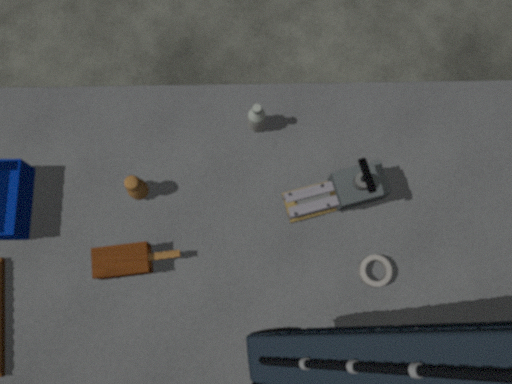

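View pics/scene0.png

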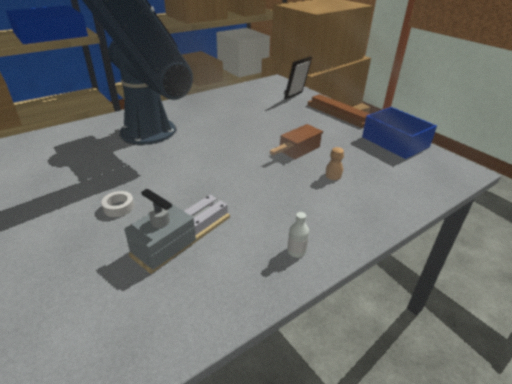

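The top view shows the pocket at about (120,260) with the blade ending at (180,254). The track mouth is at about (284,206) and pushes right, with the housing at (357,186). The tape is at (376,270), the glue at (257,120) and the doll at (137,187). Next I fit the rectangles using depth.

```bash
cat >> h.py <<'E'
def cloud(cam,d,st=None):
    v,u=np.nonzero(d>0); c=cams.calibration(cam); K=np.array(c["mtx"])
    r=(np.linalg.inv(K)@np.stack([u,v,np.ones(len(u))]))*d[v,u]
    if "R" in c:
        R=np.array(c["R"]).T; o=-R@np.array(c["t"])
    else:
        T=np.array(c["tool_from_camera"]); Rt=np.array(st["tcp_rot"])
        R=Rt@T[:3,:3]; o=Rt@T[:3,3]+np.array(st["position"])
    return (R@r).T+o
def rect(P,lo,hi,box):
    m=(P[:,2]>lo)&(P[:,2]<hi)&(P[:,0]>box[0])&(P[:,0]<box[1])&(P[:,1]>box[2])&(P[:,1]<box[3])
    Q=P[m]; 
    if len(Q)<5: return print("few",len(Q))
    c,s,a=cv2.minAreaRect((Q[:,:2]*1000).astype(np.float32)); b=cv2.boxPoints((c,s,a))
    print(len(Q),"c",np.round(c,1),"size",np.round(s,1),"ang",round(a,1),"z",np.round(np.median(Q[:,2]),4)); print(np.round(b).tolist())
E
python3 - <<'E'
from h import *
P=cloud("top",np.load("pics/top0.npy"))
print("pocket");rect(P,.055,.073,(.36,.5,.29,.5))
print("blade");rect(P,.03,.056,(.40,.5,.22,.305))
print("roof");rect(P,.035,.05,(.5,.7,-.15,0.02))
print("house");rect(P,.078,.095,(.5,.75,-.35,-.1))
for q in("die",):
  cams.capture("top"); print(models.spot_in(q,"top")[:2])
print(bot.read_state()["tcp_rot"], cams.calibration("wrist"))
E
```

```text
pocket
1752 c [435.8 403.7] size [ 78.6 144.3] ang 6.1 z 0.0638
[[389.0, 471.0], [404.0, 328.0], [483.0, 336.0], [467.0, 480.0]]
blade
159 c [449.3 279.3] size [18.5 52.3] ang 6.7 z 0.0464
[[437.0, 304.0], [443.0, 252.0], [462.0, 254.0], [455.0, 306.0]]
roof
1037 c [593.5 -92.7] size [ 76.8 133.6] ang 15.7 z 0.0423
[[538.0, -39.0], [575.0, -167.0], [649.0, -147.0], [612.0, -18.0]]
house
1405 c [ 621.6 -220.6] size [ 94.  136.1] ang 13.9 z 0.0868
[[560.0, -166.0], [592.0, -298.0], [684.0, -275.0], [651.0, -143.0]]
[{'position': [311.7, 197.9], 'conf': 0.52}]
[[ 9.64364432e-01  2.64577477e-01 -4.25540527e-06]
 [ 2.64577477e-01 -9.64364432e-01 -1.96108673e-06]
 [-4.62262086e-06  7.65317899e-07 -1.00000000e+00]] {'mtx': array([[340.12041382,   0.        , 249.62128737],
       [  0.        , 340.12041382, 186.31034045],
       [  0.        ,   0.        ,   1.        ]]), 'tool_from_camera': array([[-1.60376990e-03, -9.58632522e-01, -2.84642085e-01,
         7.79035913e-02],
       [ 9.99998531e-01, -1.70967606e-03,  1.23606204e-04,
        -5.72332744e-04],
       [-6.05138686e-04, -2.84641468e-01,  9.58633855e-01,
        -1.36898646e-01],
       [ 0.00000000e+00,  0.00000000e+00,  0.00000000e+00,
         1.00000000e+00]])}
```

```bash
python3 -m handwheel '[[0.03,0.0275,0.004,0,0,0.048],[0.06,0.055,0.008,0,0,0.097],[0.09,0.0825,0.012,0,0,0.146],[0.12,0.11,0.016,0,0,0.195],[0.15,0.1375,0.02,0,0,0.244],[0.18,0.165,0.024,0,0,0.293],[0.21,0.1925,0.028,0,0,0.342],[0.24,0.22,0.03,0,0,0.39]]' 1 && python3 -m handwheel '[[0.012,0.037,0,0,0,0.039],[0.025,0.075,0,0,0,0.078],[0.037,0.112,0,0,0,0.117],[0.05,0.15,0,0,0,0.156],[0.062,0.187,0,0,0,0.195],[0.075,0.225,0,0,0,0.234],[0.087,0.262,0,0,0,0.273],[0.1,0.3,0,0,0,0.312]]' && python3 -m handwheel '[[-0.0075,0.039,-0.01,0,0,0],[-0.015,0.078,-0.02,0,0,0],[-0.0225,0.117,-0.03,0,0,0],[-0.03,0.156,-0.03,0,0,0],[-0.0375,0.195,-0.03,0,0,0],[-0.045,0.234,-0.03,0,0,0],[-0.053,0.273,-0.03,0,0,0],[-0.06,0.31,-0.03,0,0,0]]'
python3 - <<'E'
from h import *
st=bot.read_state(); p,d=cams.capture("wrist"); cv2.imwrite("pics/w1.png",p)
P=cloud("wrist",d,st)
print(np.round(st["position"],4),np.round(st["tcp_rot"],3).tolist(),st["time_s"])
rect(P,.055,.073,(.36,.52,.30,.5)); rect(P,.041,.054,(.40,.5,.22,.32))
for r in models.tip_of("stick_tip","wrist")[:1]: print(r,world("wrist",r["position"],z=.04,st=st))
E
```

```text
time_s: 1.77
position: [0.4068, -0.3814, 0.2783]
tcp_rot: [[0.495, 0.869, 0.001], [0.869, -0.495, -0.001], [-0.0, 0.001, -1.0]]
force: [0.1, -1.3, -0.1]
opening: 1.002
grasp_force: 0.0
time_s: 2.43
position: [0.5056, -0.0809, 0.2778]
tcp_rot: [[-0.104, 0.995, 0.0], [0.995, 0.104, -0.0], [-0.0, 0.0, -1.0]]
force: [0.3, 0.2, -1.1]
opening: 0.999
grasp_force: 0.0
time_s: 3.1
position: [0.4446, 0.2293, 0.2478]
tcp_rot: [[-0.101, 0.995, 0.0], [0.995, 0.101, 0.0], [0.0, 0.0, -1.0]]
force: [0.4, -0.4, -0.1]
opening: 1.0
grasp_force: 0.0
[0.4446 0.2293 0.2478] [[-0.101, 0.995, 0.0], [0.995, 0.101, 0.0], [0.0, 0.0, -1.0]] 3.1
5216 c [440.2 355. ] size [78.2 46. ] ang 6.2 z 0.0638
[[399.0, 374.0], [404.0, 328.0], [482.0, 336.0], [477.0, 382.0]]
1322 c [447.7 286.8] size [17.7 67.6] ang 5.7 z 0.0467
[[436.0, 320.0], [442.0, 252.0], [460.0, 254.0], [453.0, 321.0]]
{'position': [262.2, 144.0], 'conf': 0.85} [0.45484792 0.25169247 0.04      ]
```

```bash
python3 -m handwheel '[[0,0.02,-0.03,0,0,0],[0,0.045,-0.06,0,0,0],[0.001,0.065,-0.09,0,0,0],[0.001,0.079,-0.12,0,0,0],[0.001,0.079,-0.15,0,0,0],[0.001,0.079,-0.18,0,0,0],[0.001,0.079,-0.195,0,0,0],[0.001,0.079,-0.202,0,0,0]]' && python3 -m handwheel '[[0,0,0,0,0,0],[0,0,0,0,0,0],[0,0,0,0,0,0],[0,0,0,0,0,0],[0,0,0,0,0,0],[0,0,0,0,0,0],[0,0,0,0,0,0],[0,0,0,0,0,0]]' -1
```

```text
time_s: 3.87
position: [0.4454, 0.3051, 0.0429]
tcp_rot: [[-0.101, 0.995, -0.004], [0.995, 0.101, -0.002], [-0.002, -0.004, -1.0]]
force: [-0.1, 0.0, 0.3]
opening: 0.999
grasp_force: 0.0
time_s: 4.53
position: [0.4466, 0.3064, 0.0459]
tcp_rot: [[-0.101, 0.995, 0.001], [0.995, 0.101, 0.0], [0.0, 0.001, -1.0]]
force: [0.5, -0.3, -0.2]
opening: 0.479
grasp_force: 0.0
```

```bash
python3 -m handwheel '[[0,0,0,0,0,0],[0,0,0,0,0,0],[0,0,0,0,0,0],[0,0,0,0,0,0],[0,0,0,0,0,0],[0,0,0,0,0,0],[0,0,0,0,0,0],[0,0,0,0,0,0]]' -1 && python3 -m handwheel '[[0.0005,-0.005,0.001,0,0,0],[0.0015,-0.015,0.001,0,0,0],[0.003,-0.028,0.001,0,0,0],[0.004,-0.041,0.001,0,0,0],[0.0055,-0.054,0.001,0,0,0],[0.007,-0.067,0.001,0,0,0],[0.008,-0.077,0.001,0,0,0],[0.0085,-0.082,0.001,0,0,0]]'
python3 - <<'E'
from h import *
st=bot.read_state(); p,d=cams.capture("wrist"); cv2.imwrite("pics/w2.png",p)
P=cloud("wrist",d,st); rect(P,.041,.054,(.40,.5,.26,.32))
E
```

```text
time_s: 5.2
position: [0.4463, 0.3063, 0.0455]
tcp_rot: [[-0.101, 0.995, -0.0], [0.995, 0.101, -0.0], [-0.0, -0.0, -1.0]]
force: [0.1, 1.6, -0.1]
opening: 0.199
grasp_force: 30.0
time_s: 5.87
position: [0.4549, 0.2222, 0.0465]
tcp_rot: [[-0.099, 0.995, -0.001], [0.995, 0.099, -0.0], [-0.0, -0.001, -1.0]]
force: [0.1, 0.4, -0.8]
opening: 0.205
grasp_force: 30.0
11915 c [445. 290.] size [47.7 60. ] ang 0.0 z 0.0495
[[421.0, 320.0], [421.0, 260.0], [469.0, 260.0], [469.0, 320.0]]
```

View pics/w2.png

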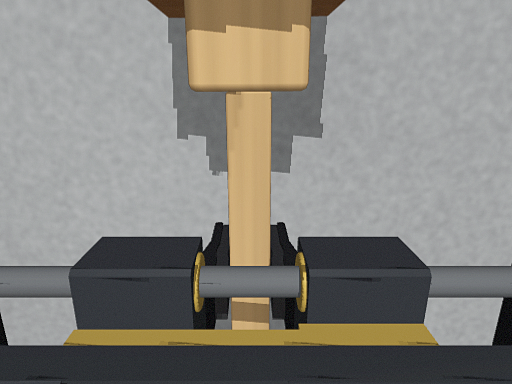

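```bash
python3 -m handwheel '[[0.0005,-0.005,0,0,0,0],[0.0015,-0.015,0,0,0,0],[0.0025,-0.026,0,0,0,0],[0.004,-0.037,0,0,0,0],[0.005,-0.048,0,0,0,0],[0.006,-0.059,0,0,0,0],[0.007,-0.068,0,0,0,0],[0.0075,-0.075,0,0,0,0]]' && python3 -m handwheel '[[0.006,-0.004,0,0,0,0.005],[0.017,-0.011,0,0,0,0.015],[0.03,-0.019,0,0,0,0.027],[0.043,-0.027,0,0,0,0.039],[0.056,-0.034,0,0,0,0.05],[0.067,-0.04,0,0,0,0.06],[0.076,-0.044,0,0,0,0.068],[0.08,-0.046,0,0,0,0.0715]]' && python3 -m handwheel '[[0,0,-0.003,0,0,0],[0,0,-0.006,0,0,0],[0,0,-0.009,0,0,0],[0,0,-0.012,0,0,0],[0,0,-0.015,0,0,0],[0,0,-0.017,0,0,0],[0,0,-0.018,0,0,0],[0,0,-0.018,0,0,0]]'
python3 - <<'E'
from h import *
st=bot.read_state(); p,d=cams.capture("scene"); cv2.imwrite("pics/s2.png",p[80:280,120:420].repeat(2,0).repeat(2,1))
print(st["force"],st["moment"])
E
```

```text
time_s: 6.58
position: [0.4626, 0.148, 0.0466]
tcp_rot: [[-0.1, 0.995, 0.0], [0.995, 0.1, -0.0], [-0.0, 0.0, -1.0]]
force: [0.1, -0.4, -0.4]
opening: 0.204
grasp_force: 30.0
time_s: 7.25
position: [0.5445, 0.1026, 0.0467]
tcp_rot: [[-0.242, 0.97, 0.002], [0.97, 0.242, -0.0], [-0.001, 0.002, -1.0]]
force: [0.2, 0.3, -1.2]
opening: 0.2
grasp_force: 30.0
time_s: 7.92
position: [0.5421, 0.1034, 0.0282]
tcp_rot: [[-0.242, 0.97, -0.001], [0.97, 0.242, 0.0], [0.0, -0.001, -1.0]]
force: [-0.4, -0.1, -2.2]
opening: 0.205
grasp_force: 30.0
[-0.42631128 -0.06811106 -2.1585591 ] [-0.12244724 -0.1528132   0.05700052]
```

View pics/s2.png

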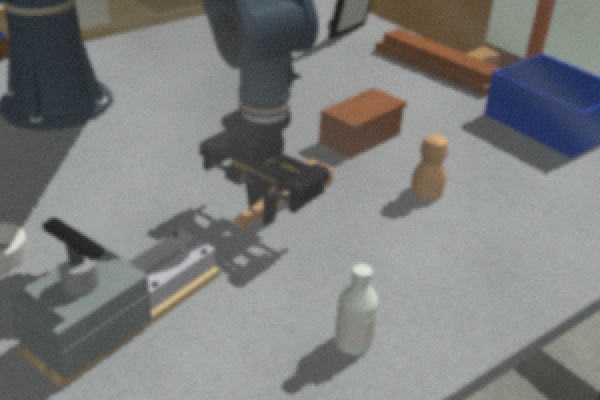

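The stick is in the jaws in front of the track mouth, clear of the glue, doll and tape. I lower it the last 1.5 mm, release, rise and look.

```bash
python3 -m handwheel '[[0,0,-0.001,0,0,0],[0,0,-0.0015,0,0,0],[0,0,-0.0015,0,0,0],[0,0,-0.0015,0,0,0],[0,0,-0.0015,0,0,0],[0,0,-0.0015,0,0,0],[0,0,-0.0015,0,0,0],[0,0,-0.0015,0,0,0]]' && python3 -m handwheel '[[0,0,0,0,0,0],[0,0,0,0,0,0],[0,0,0,0,0,0],[0,0,0,0,0,0],[0,0,0,0,0,0],[0,0,0,0,0,0],[0,0,0,0,0,0],[0,0,0,0,0,0]]' 1 && python3 -m handwheel '[[0,0,0.01,0,0,0],[0,0,0.035,0,0,0],[0,0,0.065,0,0,0],[0,0,0.1,0,0,0],[0,0,0.135,0,0,0],[0,0,0.165,0,0,0],[0,0,0.19,0,0,0],[0,0,0.2,0,0,0]]' && python3 -m handwheel '[[0,0.005,0,0,0,0],[-0.005,0.02,0,0,0,0],[-0.01,0.035,0,0,0,0],[-0.01,0.035,0,0,0,0],[-0.01,0.035,0,0,0,0],[-0.01,0.035,0,0,0,0],[-0.01,0.035,0,0,0,0],[-0.01,0.035,0,0,0,0]]'
python3 - <<'E'
from h import *
st=bot.read_state(); p,d=cams.capture("wrist"); cv2.imwrite("pics/w3.png",p)
P=cloud("wrist",d,st); np.save("pics/P3.npy",P)
print(np.round(st["position"],4),np.round(st["tcp_rot"],3).tolist())
print("handle");rect(P,.027,.035,(.45,.6,.15,.3))
print("blade");rect(P,.022,.0285,(.48,.6,.03,.20))
print("roof");rect(P,.039,.048,(.5,.7,-.149,0.02))
print("house");rect(P,.078,.095,(.5,.75,-.35,-.1))
for q in("stick_tip","track","die"):
  for r in models.tip_of(q,"wrist")[:1]: print(q,r,world("wrist",r["position"],z={"stick_tip":.02,"track":0,"die":.012}[q],st=st))
E
```

```text
time_s: 8.63
position: [0.5424, 0.1033, 0.0271]
tcp_rot: [[-0.242, 0.97, 0.0], [0.97, 0.242, 0.0], [-0.0, 0.0, -1.0]]
force: [-0.1, 0.1, -1.4]
opening: 0.206
grasp_force: 30.0
time_s: 9.3
position: [0.5424, 0.1033, 0.027]
tcp_rot: [[-0.242, 0.97, -0.0], [0.97, 0.242, 0.0], [0.0, -0.0, -1.0]]
force: [0.2, -0.2, 0.4]
opening: 0.724
grasp_force: 0.0
time_s: 9.97
position: [0.5441, 0.1034, 0.2317]
tcp_rot: [[-0.242, 0.97, 0.008], [0.97, 0.242, -0.0], [-0.002, 0.008, -1.0]]
force: [0.4, 0.8, -1.3]
opening: 0.999
grasp_force: 0.0
time_s: 10.63
position: [0.5325, 0.1377, 0.2265]
tcp_rot: [[-0.241, 0.971, -0.001], [0.971, 0.241, -0.0], [-0.0, -0.001, -1.0]]
force: [-1.0, 0.2, -0.4]
opening: 0.998
grasp_force: 0.0
[0.5325 0.1377 0.2265] [[-0.241, 0.971, -0.001], [0.971, 0.241, -0.0], [-0.0, -0.001, -1.0]]
handle
4412 c [516.6 201.5] size [ 45.9 108.7] ang 14.2 z 0.0296
[[481.0, 249.0], [508.0, 143.0], [552.0, 154.0], [526.0, 260.0]]
blade
2196 c [534.2 126.4] size [ 44.9 157.9] ang 13.0 z 0.0268
[[495.0, 198.0], [530.0, 44.0], [574.0, 54.0], [538.0, 208.0]]
roof
532 c [576.2 -44.2] size [67.4 31.3] ang 15.5 z 0.0428
[[540.0, -38.0], [548.0, -68.0], [613.0, -50.0], [605.0, -20.0]]
house
few 0
stick_tip {'position': [252.4, 246.4], 'conf': 0.95} [0.55720896 0.04786982 0.02      ]
track {'position': [246.5, 293.6], 'conf': 0.57} [ 0.56816133 -0.02560917  0.        ]
```

View pics/w3.png

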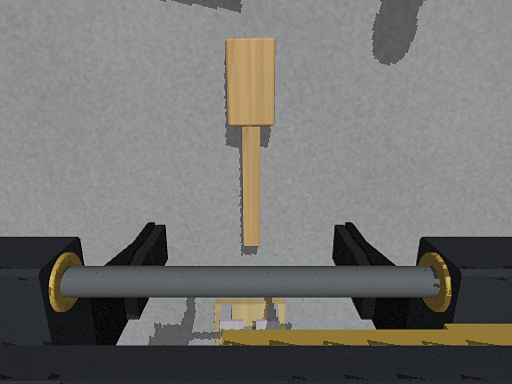

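The stick lies flat, with its handle at (250,80), the tip at (251,246), and the mouth of the track at about (250,300) behind the gripper bar. I take one look over the track for its exact axis and the die.

```bash
python3 -m handwheel '[[0.006,-0.025,0.005,0,0,0],[0.015,-0.06,0.01,0,0,0],[0.024,-0.098,0.015,0,0,0],[0.033,-0.135,0.02,0,0,0],[0.042,-0.17,0.02,0,0,0],[0.05,-0.205,0.02,0,0,0],[0.057,-0.235,0.02,0,0,0],[0.06,-0.244,0.02,0,0,0]]' && python3 -m handwheel '[[0,0,0,0,0,0],[0,0,0,0,0,0],[0,0,0,0,0,0],[0,0,0,0,0,0],[0,0,0,0,0,0],[0,0,0,0,0,0],[0,0,0,0,0,0],[0,0,0,0,0,0]]'
python3 - <<'E'
from h import *
st=bot.read_state(); p,d=cams.capture("wrist"); cv2.imwrite("pics/w4.png",p)
P=cloud("wrist",d,st); np.save("pics/P4.npy",P); np.save("pics/d4.npy",d)
print(np.round(st["position"],4))
print("roof");rect(P,.039,.048,(.5,.7,-.149,0.02))
print("base");rect(P,.008,.05,(.5,.7,-.13,0.01))
print("blade");rect(P,.0235,.0285,(.52,.6,.03,.12))
print("handle");rect(P,.0285,.034,(.45,.6,.16,.3))
for q in("stick_tip","track","die"):
  for r in models.tip_of(q,"wrist")[:1]: print(q,r,world("wrist",r["position"],z={"stick_tip":.02,"track":0,"die":.012}[q],st=st))
E
```

```text
time_s: 11.5
position: [0.5937, -0.1109, 0.2473]
tcp_rot: [[-0.238, 0.971, 0.002], [0.971, 0.238, -0.003], [-0.003, 0.002, -1.0]]
force: [0.6, 0.7, 0.5]
opening: 0.999
grasp_force: 0.0
time_s: 12.17
position: [0.5924, -0.1051, 0.2472]
tcp_rot: [[-0.242, 0.97, 0.0], [0.97, 0.242, -0.0], [-0.0, 0.0, -1.0]]
force: [-0.4, -0.5, -0.3]
opening: 0.999
grasp_force: 0.0
[ 0.5924 -0.1051  0.2472]
roof
6245 c [595. -93.] size [ 79.2 130.3] ang 14.2 z 0.0429
[[541.0, -40.0], [573.0, -166.0], [649.0, -146.0], [617.0, -20.0]]
base
7774 c [586.9 -85.1] size [ 85.2 112.3] ang 14.0 z 0.0424
[[532.0, -41.0], [559.0, -150.0], [642.0, -129.0], [615.0, -20.0]]
blade
few 0
handle
few 0
track {'position': [250.7, 86.9], 'conf': 0.67} [ 0.5745862  -0.03030701  0.        ]
```

View pics/w4.png

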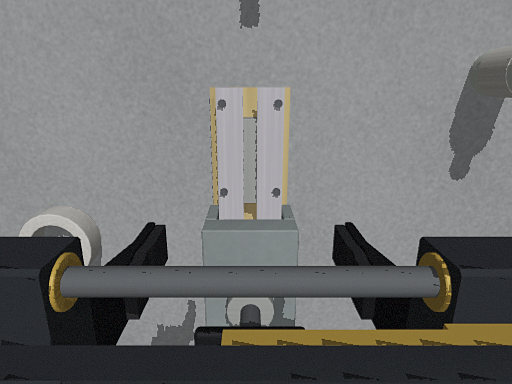

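The picture shows the track from mouth (row 87) to housing (row 206). The slit is at columns 243–257, and the die shows in it from about row 118 to 203. I fit the axis and the die's end from the depth.

```bash
python3 - <<'E'
from h import *
P=np.load("pics/P4.npy"); a=np.radians(14.1)
t=np.array([np.sin(a),-np.cos(a)]); n=np.array([np.cos(a),np.sin(a)]); o=np.array([.5735,-.0305])
X=(P[:,:2]-o)@t*1e3; Y=(P[:,:2]-o)@n*1e3; Z=P[:,2]*1e3
m=(Z>40)&(Z<46)&(abs(Y)<40)
for lo,hi in((0,30),(30,60),(60,90),(90,120)):
    y=Y[m&(X>lo)&(X<hi)]; yl=y[y<0]; yr=y[y>0]
    s=Y[(Z<38)&(abs(Y)<14)&(X>lo)&(X<hi)]
    print(lo,[np.round(v,1) for v in(y.min(),yl.max(),yr.min(),y.max())],np.round((yl.max()+yr.min())/2,2))
s=(abs(Y)<5)&(X>-5)&(X<130)
for x in range(0,130,6):
    k=s&(X>=x)&(X<x+6); print(x,np.round(np.median(Z[k]),1) if k.any() else None,end="; ")
print(X[m].min())
b=(Z>8)&(Z<16)&(X<60)&(abs(Y)<60); print("base",Y[b].min(),Y[b].max(),X[b].min())
Q=np.load("pics/P3.npy"); X=(Q[:,:2]-o)@t*1e3; Y=(Q[:,:2]-o)@n*1e3; Z=Q[:,2]*1e3
for lo,hi in((-280,-260),(-220,-200),(-190,-160),(-150,-120),(-110,-90)):
    k=(X>lo)&(X<hi)&(Z>22)&(abs(Y)<60); print(lo,np.round([Y[k].min(),Y[k].max(),Y[k].mean(),Z[k].max()],1))
k=(Z>22)&(X<-50)&(abs(Y)<40); print(X[k].min(),X[k].max())
E
```

```text
0 [np.float64(-33.7), np.float64(-7.4), np.float64(7.0), np.float64(33.3)] -0.19
30 [np.float64(-33.7), np.float64(-7.7), np.float64(7.1), np.float64(33.2)] -0.27
60 [np.float64(-33.9), np.float64(-8.0), np.float64(7.2), np.float64(33.2)] -0.37
90 [np.float64(-33.9), np.float64(-7.3), np.float64(7.3), np.float64(33.0)] 0.0
0 11.9; 6 11.8; 12 11.9; 18 12.2; 24 11.8; 30 35.3; 36 35.7; 42 308.4; 48 327.4; 54 36.0; 60 35.8; 66 35.9; 72 35.7; 78 35.9; 84 35.7; 90 35.8; 96 36.0; 102 35.9; 108 35.9; 114 35.8; 120 None; 126 74.6; 0.7801783314824676
base -42.825324048140594 42.38340757220817 0.11076390013042063
-280 [-21.8  23.9   1.2  33.1]
-220 [-6.000e+01  6.000e+01  3.000e-01  3.149e+02]
-190 [-56.1  57.9  -3.8 292.7]
-150 [-6.6 10.3  1.9 28.6]
-110 [-6.9 10.4  1.8 28.8]
-293.4787767024513 -82.88271061284578
```

```bash
python3 -m handwheel '[[-0.006,0.025,0,0,0,0],[-0.015,0.06,0,0,0,0],[-0.025,0.1,0,0,0,0],[-0.035,0.14,0,0,0,0],[-0.045,0.18,0,0,0,0],[-0.055,0.22,0,0,0,0],[-0.065,0.26,0,0,0,0],[-0.0755,0.3,0,0,0,0]]' && python3 -m handwheel '[[-0.003,0.012,-0.01,0,0,0],[-0.005,0.02,-0.04,0,0,0],[-0.005,0.02,-0.08,0,0,0],[-0.005,0.02,-0.12,0,0,0],[-0.005,0.02,-0.16,0,0,0],[-0.005,0.02,-0.19,0,0,0],[-0.005,0.02,-0.21,0,0,0],[-0.005,0.02,-0.217,0,0,0]]' && python3 -m handwheel '[[0,0,0,0,0,0],[0,0,0,0,0,0],[0,0,0,0,0,0],[0,0,0,0,0,0],[0,0,0,0,0,0],[0,0,0,0,0,0],[0,0,0,0,0,0],[0,0,0,0,0,0]]' -1 && python3 -m handwheel '[[0,0,0,0,0,0],[0,0,0,0,0,0],[0,0,0,0,0,0],[0,0,0,0,0,0],[0,0,0,0,0,0],[0,0,0,0,0,0],[0,0,0,0,0,0],[0,0,0,0,0,0]]'; python3 -c "
from h import *
print(bot.read_state()['force'],bot.read_state()['joint_positions'])"
```

```text
time_s: 13.03
position: [0.5163, 0.196, 0.2472]
tcp_rot: [[-0.241, 0.97, 0.001], [0.97, 0.241, 0.0], [-0.0, 0.001, -1.0]]
force: [1.1, -1.0, 0.0]
opening: 0.998
grasp_force: 0.0
time_s: 13.7
position: [0.51, 0.2134, 0.0265]
tcp_rot: [[-0.241, 0.97, -0.006], [0.97, 0.241, -0.001], [0.0, -0.006, -1.0]]
force: [-0.5, 0.2, -0.3]
opening: 0.999
grasp_force: 0.0
time_s: 14.37
position: [0.5126, 0.2145, 0.0308]
tcp_rot: [[-0.242, 0.97, 0.002], [0.97, 0.242, 0.0], [-0.0, 0.002, -1.0]]
force: [0.2, 0.8, 3.5]
opening: 0.527
grasp_force: 30.0
time_s: 15.03
position: [0.5126, 0.2145, 0.0308]
tcp_rot: [[-0.242, 0.97, 0.002], [0.97, 0.242, 0.0], [-0.0, 0.002, -1.0]]
force: [0.0, 0.3, 5.9]
opening: 0.526
grasp_force: 30.0
[0.02245155 0.26668213 5.9249209 ] [ 1.11824443e+01  4.41124889e+01  1.00376423e+02 -5.58823889e-04
  3.54121363e+01 -2.80620702e+00]
```

```bash
python3 -m handwheel '[[0,0,0.003,0,0,0],[0,0,0.005,0,0,0],[0.0015,-0.006,0.005,0,0,0],[0.004,-0.017,0.005,0,0,0],[0.007,-0.029,0.005,0,0,0],[0.01,-0.041,0.005,0,0,0],[0.013,-0.052,0.005,0,0,0],[0.0146,-0.0582,0.005,0,0,0]]' && python3 -m handwheel '[[0.001,-0.004,0,0,0,0],[0.0025,-0.01,0,0,0,0],[0.0045,-0.018,0,0,0,0],[0.0065,-0.026,0,0,0,0],[0.0085,-0.034,0,0,0,0],[0.01,-0.04,0,0,0,0],[0.011,-0.0436,0,0,0,0],[0.011,-0.0436,0,0,0,0]]'
cat > f.py <<'E'
from h import *
F=[];
for i in range(3):
    cams.capture("top"); st=bot.read_state(); F.append(st["force"])
t=np.array([.2436,-.9699]); e=np.array(st["position"][:2])-[.5735,-.0305]
F=np.mean(F,0); print("TCP X",round(1e3*e@t,1),"Y",round(1e3*e@np.array([.9699,.2436]),1),"tip",round(1e3*e@t+170,1),"push",round(-F[:2]@t,2),"F",np.round(F,1),st["time_s"],st["opening"])
E
python3 f.py; python3 - <<'E'
from h import *
p,d=cams.capture("top"); cv2.imwrite("pics/t5.png",cv2.resize(p[140:300,180:400],None,fx=3,fy=3))
E
```

```text
time_s: 15.7
position: [0.5272, 0.1539, 0.0349]
tcp_rot: [[-0.24, 0.971, 0.0], [0.971, 0.24, -0.0], [-0.0, 0.0, -1.0]]
force: [-0.0, -0.2, -0.7]
opening: 0.523
grasp_force: 30.0
time_s: 16.37
position: [0.538, 0.1116, 0.0351]
tcp_rot: [[-0.241, 0.971, 0.0], [0.971, 0.241, -0.0], [-0.0, 0.0, -1.0]]
force: [0.3, 0.3, -1.1]
opening: 0.525
grasp_force: 30.0
TCP X -147.7 Y -0.2 tip 22.3 push -0.26 F [ 0.3 -0.2 -0.6] 16.5167 0.5277653334352006
```

View pics/t5.png

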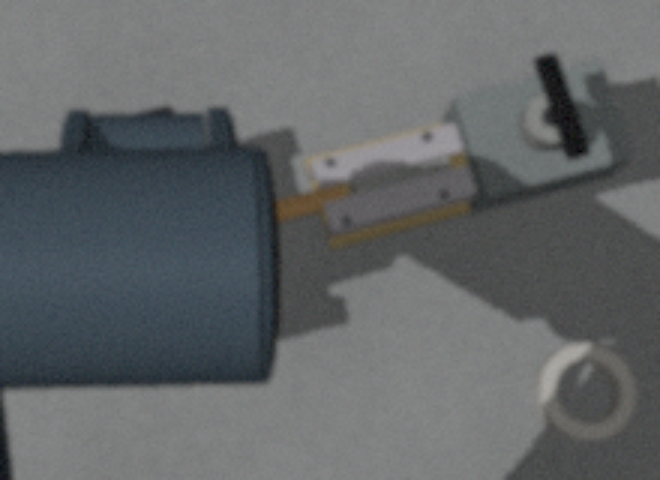

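The blade (orange) enters the channel centrally at (320,200) and shows in the slit up to (348,188), just short of the die. I approach slowly for contact.

```bash
python3 -m handwheel '[[0.0005,-0.002,0,0,0,0],[0.001,-0.004,0,0,0,0],[0.0015,-0.006,0,0,0,0],[0.002,-0.008,0,0,0,0],[0.0025,-0.01,0,0,0,0],[0.003,-0.012,0,0,0,0],[0.0035,-0.014,0,0,0,0],[0.0039,-0.0155,0,0,0,0]]' && python3 f.py && python3 -m handwheel '[[0.0005,-0.002,0,0,0,0],[0.001,-0.004,0,0,0,0],[0.0015,-0.006,0,0,0,0],[0.002,-0.008,0,0,0,0],[0.0025,-0.01,0,0,0,0],[0.003,-0.012,0,0,0,0],[0.0035,-0.014,0,0,0,0],[0.0039,-0.0155,0,0,0,0]]' && python3 f.py
```

```text
time_s: 17.23
position: [0.5409, 0.0973, 0.035]
tcp_rot: [[-0.241, 0.97, -0.001], [0.97, 0.241, 0.001], [0.001, -0.001, -1.0]]
force: [-1.5, 4.3, -0.4]
opening: 0.525
grasp_force: 30.0
TCP X -131.5 Y -0.4 tip 38.5 push 3.91 F [-1.2  3.7 -0.8] 17.3833 0.5296317808329629
time_s: 18.05
position: [0.5454, 0.0812, 0.035]
tcp_rot: [[-0.241, 0.97, -0.0], [0.97, 0.241, -0.0], [-0.0, -0.0, -1.0]]
force: [-0.8, 3.4, -0.9]
opening: 0.526
grasp_force: 30.0
TCP X -114.9 Y 0.0 tip 55.1 push 1.96 F [-1.1  1.7 -1.3] 18.2 0.5275778714592965
```

```bash
python3 -m handwheel '[[0.0005,-0.002,0,0,0,0],[0.001,-0.004,0,0,0,0],[0.0015,-0.006,0,0,0,0],[0.002,-0.008,0,0,0,0],[0.0025,-0.01,0,0,0,0],[0.003,-0.012,0,0,0,0],[0.0035,-0.014,0,0,0,0],[0.0039,-0.0155,0,0,0,0]]' && python3 -m handwheel '[[0.0004,-0.0015,0,0,0,0],[0.0007,-0.003,0,0,0,0],[0.0011,-0.0045,0,0,0,0],[0.0015,-0.006,0,0,0,0],[0.0019,-0.0075,0,0,0,0],[0.0022,-0.009,0,0,0,0],[0.0024,-0.0097,0,0,0,0],[0.0024,-0.0097,0,0,0,0]]' && python3 f.py && python3 -m handwheel '[[0.0001,-0.0005,0,0,0,0],[0.0002,-0.001,0,0,0,0],[0.0004,-0.0015,0,0,0,0],[0.0005,-0.002,0,0,0,0],[0.0006,-0.0025,0,0,0,0],[0.0007,-0.003,0,0,0,0],[0.0009,-0.0035,0,0,0,0],[0.001,-0.004,0,0,0,0]]' && python3 f.py
```

```text
time_s: 18.87
position: [0.5493, 0.0657, 0.0351]
tcp_rot: [[-0.241, 0.97, 0.0], [0.97, 0.241, -0.0], [-0.0, 0.0, -1.0]]
force: [-0.7, 4.4, -1.2]
opening: 0.527
grasp_force: 30.0
time_s: 19.53
position: [0.5518, 0.056, 0.0351]
tcp_rot: [[-0.241, 0.97, 0.0], [0.97, 0.241, -0.0], [-0.0, 0.0, -1.0]]
force: [-0.2, 3.2, -1.2]
opening: 0.526
grasp_force: 30.0
TCP X -89.2 Y -0.0 tip 80.8 push 2.5 F [-1.   2.3 -0.8] 19.6833 0.5233752200158341
time_s: 20.35
position: [0.5526, 0.0523, 0.035]
tcp_rot: [[-0.242, 0.97, -0.0], [0.97, 0.242, 0.0], [0.0, -0.0, -1.0]]
force: [-0.5, 3.0, -0.1]
opening: 0.526
grasp_force: 30.0
TCP X -85.3 Y -0.1 tip 84.7 push 3.67 F [-0.9  3.6 -0.7] 20.5 0.5256277803412268
```

```bash
python3 -m handwheel '[[0.0001,-0.0005,0,0,0,0],[0.0002,-0.001,0,0,0,0],[0.0004,-0.0015,0,0,0,0],[0.0005,-0.002,0,0,0,0],[0.0006,-0.0025,0,0,0,0],[0.0007,-0.0029,0,0,0,0],[0.0007,-0.0029,0,0,0,0],[0.0007,-0.0029,0,0,0,0]]' >/dev/null && python3 f.py && python3 -m handwheel '[[0.0001,-0.0005,0,0,0,0],[0.0002,-0.001,0,0,0,0],[0.0004,-0.0015,0,0,0,0],[0.0005,-0.002,0,0,0,0],[0.0006,-0.0025,0,0,0,0],[0.0007,-0.0029,0,0,0,0],[0.0007,-0.0029,0,0,0,0],[0.0007,-0.0029,0,0,0,0]]' >/dev/null && python3 f.py
```

```text
TCP X -82.3 Y -0.1 tip 87.7 push 3.22 F [-0.3  3.2 -1. ] 21.3167 0.5262014581640706
TCP X -79.3 Y -0.1 tip 90.7 push 3.45 F [-0.7  3.4 -1.2] 22.1333 0.5309482121267266
```

```bash
python3 -m handwheel '[[0.0001,-0.0005,0,0,0,0],[0.0002,-0.001,0,0,0,0],[0.0004,-0.0015,0,0,0,0],[0.0005,-0.002,0,0,0,0],[0.0006,-0.0025,0,0,0,0],[0.0007,-0.0029,0,0,0,0],[0.0007,-0.0029,0,0,0,0],[0.0007,-0.0029,0,0,0,0]]' >/dev/null && python3 f.py
```

```text
TCP X -76.3 Y -0.1 tip 93.7 push 3.14 F [-1.4  2.9 -1.6] 22.95 0.5218405059889877
```

```bash
python3 -m handwheel '[[0.0001,-0.0005,0,0,0,0],[0.0002,-0.001,0,0,0,0],[0.0004,-0.0015,0,0,0,0],[0.0005,-0.002,0,0,0,0],[0.0006,-0.0025,0,0,0,0],[0.0007,-0.0029,0,0,0,0],[0.0007,-0.0029,0,0,0,0],[0.0007,-0.0029,0,0,0,0]]' >/dev/null && python3 f.py && python3 -m handwheel '[[0.0001,-0.0005,0,0,0,0],[0.0002,-0.001,0,0,0,0],[0.0004,-0.0015,0,0,0,0],[0.0005,-0.002,0,0,0,0],[0.0006,-0.0025,0,0,0,0],[0.0007,-0.0029,0,0,0,0],[0.0007,-0.0029,0,0,0,0],[0.0007,-0.0029,0,0,0,0]]' >/dev/null && python3 f.py
```

```text
TCP X -73.3 Y -0.2 tip 96.7 push 3.71 F [-1.   3.6 -1.1] 23.7667 0.5251756848129837
TCP X -70.4 Y -0.2 tip 99.6 push 3.62 F [-1.6  3.3 -1.3] 24.5833 0.5256502598981839
```

```bash
python3 -m handwheel '[[0.0001,-0.0005,0,0,0,0],[0.0002,-0.001,0,0,0,0],[0.0004,-0.0015,0,0,0,0],[0.0005,-0.002,0,0,0,0],[0.0006,-0.0025,0,0,0,0],[0.0007,-0.0029,0,0,0,0],[0.0007,-0.0029,0,0,0,0],[0.0007,-0.0029,0,0,0,0]]' >/dev/null && python3 f.py && python3 -m handwheel '[[0.0001,-0.0005,0,0,0,0],[0.0002,-0.001,0,0,0,0],[0.0004,-0.0015,0,0,0,0],[0.0005,-0.002,0,0,0,0],[0.0006,-0.0025,0,0,0,0],[0.0007,-0.0029,0,0,0,0],[0.0007,-0.0029,0,0,0,0],[0.0007,-0.0029,0,0,0,0]]' >/dev/null && python3 f.py
```

```text
TCP X -67.4 Y -0.2 tip 102.6 push 3.53 F [-1.   3.4 -0.9] 25.4 0.5257760055516715
TCP X -64.4 Y -0.3 tip 105.6 push 3.54 F [-0.8  3.4 -1.3] 26.2167 0.522600246139052
```

```bash
python3 -m handwheel '[[0.0001,-0.0005,0,0,0,0],[0.0002,-0.001,0,0,0,0],[0.0004,-0.0015,0,0,0,0],[0.0005,-0.002,0,0,0,0],[0.0006,-0.0025,0,0,0,0],[0.0007,-0.0029,0,0,0,0],[0.0007,-0.0029,0,0,0,0],[0.0007,-0.0029,0,0,0,0]]' >/dev/null && python3 f.py && python3 -m handwheel '[[0.0001,-0.0005,0,0,0,0],[0.0002,-0.001,0,0,0,0],[0.0004,-0.0015,0,0,0,0],[0.0005,-0.002,0,0,0,0],[0.0006,-0.0025,0,0,0,0],[0.0007,-0.0029,0,0,0,0],[0.0007,-0.0029,0,0,0,0],[0.0007,-0.0029,0,0,0,0]]' >/dev/null && python3 f.py
```

```text
TCP X -61.4 Y -0.3 tip 108.6 push 3.72 F [-1.   3.6 -1.1] 27.0333 0.5239262912903815
TCP X -58.5 Y -0.3 tip 111.5 push 3.97 F [-0.8  3.9 -1.2] 27.85 0.5272003491341085
```

```bash
python3 -m handwheel '[[0.0001,-0.0005,0,0,0,0],[0.0002,-0.001,0,0,0,0],[0.0004,-0.0015,0,0,0,0],[0.0005,-0.002,0,0,0,0],[0.0006,-0.0025,0,0,0,0],[0.0007,-0.0029,0,0,0,0],[0.0007,-0.0029,0,0,0,0],[0.0007,-0.0029,0,0,0,0]]' >/dev/null && python3 f.py
```

```text
TCP X -55.5 Y -0.3 tip 114.5 push 3.12 F [-0.7  3.  -1.3] 28.6667 0.5259681160394859
```

```bash
python3 -m handwheel '[[0.0001,-0.0005,0,0,0,0],[0.0002,-0.001,0,0,0,0],[0.0004,-0.0015,0,0,0,0],[0.0005,-0.002,0,0,0,0],[0.0006,-0.0025,0,0,0,0],[0.0007,-0.0029,0,0,0,0],[0.0007,-0.0029,0,0,0,0],[0.0007,-0.0029,0,0,0,0]]' >/dev/null && python3 f.py
```

```text
TCP X -52.6 Y -0.5 tip 117.4 push 4.69 F [-1.4  4.5 -1.8] 29.4833 0.5271348349658608
```

Force is rising. One 2 mm step will confirm it.

```bash
python3 -m handwheel '[[0.0001,-0.0005,0,0,0,0],[0.0002,-0.001,0,0,0,0],[0.0004,-0.0015,0,0,0,0],[0.0005,-0.0019,0,0,0,0],[0.0005,-0.0019,0,0,0,0],[0.0005,-0.0019,0,0,0,0],[0.0005,-0.0019,0,0,0,0],[0.0005,-0.0019,0,0,0,0]]' >/dev/null && python3 f.py
```

```text
TCP X -51.0 Y -0.5 tip 119.0 push 6.02 F [-1.4  5.8 -0.9] 30.3 0.5268561512730147
```

Stop felt: the force climbs about 0.8 N/mm above the 3.5 N sliding friction, roughly 3.5 mm into the spring. I retreat straight back, lower and release.

```bash
python3 -m handwheel '[[-0.0003,0.001,0,0,0,0],[-0.0007,0.003,0,0,0,0],[-0.0017,0.007,0,0,0,0],[-0.0034,0.0135,0,0,0,0],[-0.006,0.024,0,0,0,0],[-0.009,0.036,0,0,0,0],[-0.012,0.048,0,0,0,0],[-0.0151,0.06,0,0,0,0]]' && python3 -m handwheel '[[-0.0038,0.015,0,0,0,0],[-0.0083,0.033,0,0,0,0],[-0.0133,0.053,0,0,0,0],[-0.0184,0.073,0,0,0,0],[-0.0234,0.093,0,0,0,0],[-0.0276,0.11,0,0,0,0],[-0.0304,0.121,0,0,0,0],[-0.0314,0.125,0,0,0,0]]' && python3 -m handwheel '[[0,0,0,0,0,0],[0,0,-0.001,0,0,0],[0,0,-0.002,0,0,0],[0,0,-0.003,0,0,0],[0,0,-0.004,0,0,0],[0,0,-0.0042,0,0,0],[0,0,-0.0042,0,0,0],[0,0,-0.0042,0,0,0]]' && python3 f.py
```

```text
time_s: 30.97
position: [0.5451, 0.0801, 0.035]
tcp_rot: [[-0.242, 0.97, -0.0], [0.97, 0.242, 0.0], [0.0, -0.0, -1.0]]
force: [1.6, 0.4, -1.0]
opening: 0.524
grasp_force: 30.0
time_s: 31.63
position: [0.5131, 0.2058, 0.035]
tcp_rot: [[-0.245, 0.97, -0.0], [0.97, 0.245, 0.0], [0.0, -0.0, -1.0]]
force: [0.1, -0.5, -0.7]
opening: 0.531
grasp_force: 30.0
time_s: 32.3
position: [0.5146, 0.2031, 0.0309]
tcp_rot: [[-0.241, 0.971, 0.0], [0.971, 0.241, -0.0], [-0.0, 0.0, -1.0]]
force: [-1.2, -0.7, 0.2]
opening: 0.527
grasp_force: 30.0
TCP X -241.3 Y -0.3 tip -71.3 push -1.44 F [ 0.7 -1.3 -0.7] 32.45 0.5260233849920877
```

```bash
python3 -m handwheel '[[0,0,-0.0003,0,0,0],[0,0,-0.0005,0,0,0],[0,0,-0.0005,0,0,0],[0,0,-0.0005,0,0,0],[0,0,-0.0005,0,0,0],[0,0,-0.0005,0,0,0],[0,0,-0.0005,0,0,0],[0,0,-0.0005,0,0,0]]' && python3 -m handwheel '[[0,0,0,0,0,0],[0,0,0,0,0,0],[0,0,0,0,0,0],[0,0,0,0,0,0],[0,0,0,0,0,0],[0,0,0,0,0,0],[0,0,0,0,0,0],[0,0,0,0,0,0]]' 1 && python3 -m handwheel '[[0,0,0.01,0,0,0],[0,0,0.035,0,0,0],[0,0,0.065,0,0,0],[0,0,0.1,0,0,0],[0,0,0.135,0,0,0],[0,0,0.17,0,0,0],[0,0,0.2,0,0,0],[0,0,0.215,0,0,0]]' && python3 -m handwheel '[[0.006,-0.025,0,0,0,0],[0.015,-0.06,0,0,0,0],[0.024,-0.095,0,0,0,0],[0.033,-0.13,0,0,0,0],[0.042,-0.165,0,0,0,0],[0.049,-0.195,0,0,0,0],[0.054,-0.215,0,0,0,0],[0.055,-0.22,0,0,0,0]]' && python3 - <<'E'
from h import *
st=bot.read_state(); p,d=cams.capture("wrist"); cv2.imwrite("pics/w6.png",p); P=cloud("wrist",d,st)
t=np.array([.2436,-.9699]); n=np.array([.9699,.2436]); o=np.array([.5735,-.0305])
X=(P[:,:2]-o)@t*1e3; Y=(P[:,:2]-o)@n*1e3; Z=P[:,2]*1e3
for x in range(0,130,4):
    k=(abs(Y)<5)&(X>=x)&(X<x+4); print(x,np.round(np.median(Z[k]),0) if k.any() else None,end="; ")
k=(Z>15)&(Z<40)&(X<-20)&(abs(Y)<30); print("stick",X[k].min(),X[k].max(),Y[k].min(),Y[k].max())
for n in("scene","top"):
  cams.capture(n)
  for q in("glue","doll","tape"):
    for r in models.tip_of(q,n)[:1]: print(n,q,np.round(world(n,r["position"],z=0),3))
E
```

```text
time_s: 33.12
position: [0.5144, 0.2035, 0.0308]
tcp_rot: [[-0.242, 0.97, 0.0], [0.97, 0.242, -0.0], [-0.0, 0.0, -1.0]]
force: [-1.2, -1.5, 5.7]
opening: 0.526
grasp_force: 30.0
time_s: 33.78
position: [0.5143, 0.2035, 0.0303]
tcp_rot: [[-0.242, 0.97, -0.0], [0.97, 0.242, 0.0], [0.0, -0.0, -1.0]]
force: [0.5, -0.1, 0.2]
opening: 0.975
grasp_force: 0.0
time_s: 34.45
position: [0.5158, 0.2039, 0.2505]
tcp_rot: [[-0.242, 0.97, 0.008], [0.97, 0.242, 0.001], [-0.0, 0.008, -1.0]]
force: [0.6, -0.3, -0.0]
opening: 0.999
grasp_force: 0.0
time_s: 35.12
position: [0.5703, -0.0201, 0.2461]
tcp_rot: [[-0.238, 0.971, 0.002], [0.971, 0.238, -0.002], [-0.002, 0.002, -1.0]]
force: [-0.1, 0.5, -0.2]
opening: 1.001
grasp_force: 0.0
0 11.0; 4 12.0; 8 12.0; 12 12.0; 16 12.0; 20 12.0; 24 12.0; 28 12.0; 32 12.0; 36 12.0; 40 12.0; 44 12.0; 48 12.0; 52 12.0; 56 12.0; 60 12.0; 64 12.0; 68 12.0; 72 12.0; 76 12.0; 80 12.0; 84 12.0; 88 12.0; 92 12.0; 96 12.0; 100 12.0; 104 11.0; 108 12.0; 112 12.0; 116 14.0; 120 None; 124 None; 128 78.0; stick -166.0563292021998 -72.63748310355999 -9.446756078246048 8.40568514137195
scene doll [0.62  0.394 0.   ]
scene tape [ 0.406 -0.251 -0.   ]
top glue [0.824 0.038 0.   ]
top doll [0.628 0.375 0.   ]
top tape [ 0.4   -0.256  0.   ]
```

View pics/w6.png

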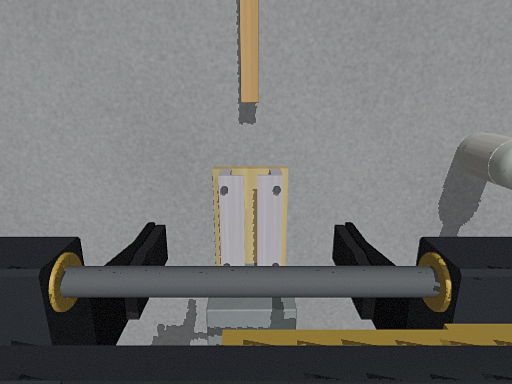

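The wrist view shows the stick lying on the bench with its tip at (249,102), clear of the mouth at row 168. The slit is empty back to about 117 mm, so the die stayed in against the stop, and the bystanders have not moved.

```bash
python3 -c "
from rig import bot
print(bot.hand_in())"
```

```text
the job is handed in; nothing more can be done
None
```

I handed the job in at about 35 s: force readings show the die was pushed about 3.5 mm into the sprung stop and it stayed in when the blade withdrew, the stick lies on the bench clear of the jig, and the glue bottle, doll and tape roll were not moved.

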